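# Cradle and chock a slab-rolling bar

### The job

Lay the long round wooden bar to rest in the V notches of the wooden cradle, centred so that both saddles carry it and it sticks out about equally at both ends. Then chock it: set the block with the two sloping sides down flat on the cradle's board, between the bar and the low strip along the board's front edge and about midway between the two saddles, its sloping sides facing the bar and the strip.

Things in the scene. Friction and masses are not known exactly. Their poses are not given: they have to be found in the camera images.
- long_bar: Long bar: light-wood cylinder, 40 mm diameter, 220 mm long, about 0.2 kg, a dark ring near each end; lies on the table and can roll. Origin at its middle, on its axis (20 mm above the table at the start); y runs along the bar, x and z turn as it rolls. Not the short bar of the same wood and diameter (100 mm long), which cannot span the saddles.
- chock: Chock: light-wood block on its broad base, 36 mm high, about 60 g. Its two long sides slope: 40 mm wide (x) at the base, 30 mm at the top. Its ends are upright and flat, 50 mm apart (y), good to grip. Origin at the centre of its base, z up. A half turn about z makes no difference. Not the flat square-edged offcut of the same wood (60 x 60 x 18 mm).
- cradle: Fixed cradle: 12 mm board, 190 mm along y, with V saddles at y = -74 and +74 mm, each 18 mm thick. Origin at table height under the V; y along the bar's place, z up, -x to the front (robot) side. V: bottom at x = 0, z = 20 mm, flanks rise at 30 degrees, to z = 36 mm in front; posts behind at x = 26 to 38 mm, up to z = 70 mm. The bar at rest has its axis at x = 0, z = 43 mm.
- chock_place (a point): Point on the top face of the cradle's board (12 mm above the table), 49 mm in front of the V, midway between the saddles (130 mm clear between them): where the centre of the chock's base belongs, with 9 mm to spare to the bar behind and to the strip in front. The strip along the front edge is 12 mm wide and stands 9 mm above the board.

How it is judged (in metres and radians):
On the way, in this order (a step that is already met when the one before it is completed fails the run):
1. the long bar rests in the V notches of both saddles and is let go (x of long_bar in the frame of cradle between -0.01 and 0.008 m and y of long_bar in the frame of cradle between -0.025 and 0.025 m and z of long_bar in the frame of cradle between 0.038 and 0.049 m and angle between the y axis of long_bar and the y axis of cradle, either way round below 0.1 rad and linear speed of long_bar below 0.03 m/s and contact force between long_bar and the fingers below 0.1 N), for 0.2 s.
2. then the chock stands flat on the board between the bar and the strip and is let go (x of long_bar in the frame of cradle between -0.01 and 0.008 m and y of long_bar in the frame of cradle between -0.025 and 0.025 m and z of long_bar in the frame of cradle between 0.038 and 0.049 m and angle between the y axis of long_bar and the y axis of cradle, either way round below 0.1 rad and linear speed of each of long_bar, chock below 0.03 m/s and x of chock in the frame of cradle between -0.064 and -0.03 m and y of chock in the frame of cradle between -0.035 and 0.035 m and z of chock in the frame of cradle between 0.008 and 0.016 m and angle between chock's own z axis and vertical below 0.12 rad and angle between the y axis of chock and the y axis of cradle, either way round below 0.3 rad and contact force between chock and the fingers below 0.1 N), for 0.2 s.
At the end, for the whole second after the job is handed in: Bar at rest in both V notches: within 8 mm (back) or 10 mm (front) of their line, 25 mm of the middle. Chock flat (7 degrees) on the board between bar and strip, 30 to 64 mm before that line, within 35 mm of midway and 17 degrees of the bar's direction. Both still, let go (all of step 2 and contact force between long_bar and the fingers below 0.1 N); the robot touches nothing.
It also fails if it takes over 64 s, if anything falls off the work surface, if the arm or the gripper's body presses on something with over 40 N, if the wrist force passes 120 N, or if a joint passes its speed limit or range.

### The arm

A 6-joint arm with a two-finger parallel gripper is mounted at the origin on the work surface; the furniture and walls round the work are solid. World frame = base frame: x ahead of the robot, y to its left, z up, the work surface at z = 0. Lengths are in mm, angles in rad, forces in N, time in s.
With the tool pointing down it reaches from about 400 to 925 mm from the base axis. Payload 12.5 kg.
Tool frame: the origin (TCP) lies at the very end of the fingers, on their centre line; the grasp point (between the pads) lies 19 mm behind it; z points along the fingers, y is the line along which they close (so a half turn about z gives the same grasp; the last joint's range is limited). The gripper opens to 95 mm and grips with 3 to 60 N. Pads are 20 mm wide; open, the fingers measure 119 mm over their backs; the gripper's body (75 mm by 180 mm) begins 59 mm behind the grasp point.
Start: joints at [-1.436, 0.491, 1.559, -0, 1.092, -0.106], TCP at [149.072, -606.98, 214.661] pointing down, gripper open.
Joint ranges: [-3.1, 3.1], [-0.84, 2.19], [0.05, 2.79], [-1.13, 4.28], [0.06, 2.93], [-2.69, 2.69]. Speed limits (rad/s): [2.22, 2.22, 2.79, 3.14, 3.14, 3.14].

### API

Orientations are given as [roll, pitch, yaw] about the fixed x, y, z axes, in that order (R = Rz(yaw) Ry(pitch) Rx(roll)).
In Python, from cell import env gives the robot as it stands.
- The arm moves only by the shell command python3 steer.py FILE, which reads ROWS from the file FILE. ROWS is 1 to 5 rows, parted by a bar, with the numbers parted by commas; each row has 5 numbers: dx, dy, dz in units of 25 mm, then a turn about the tool's z in rad, then the opening from 0.0 (shut) to 1.0 (fully open); each row is the pose to reach, as a shift and turn from the pose commanded when the command began, along the tool's axes at that moment; what a row does not reach only later rows make up. A row lasts 1/12 s, in which the tool goes at most 41.7 mm and 0.125 rad, less where a joint would pass 70% of its speed; a pose out of reach is approached as far as the arm can. The fingers move at their own pace and stop on an object; the grip force is fixed at half the most. Time passes only in rows, so rows that do not move let the fingers close. It prints the time, the measured TCP pose, the force, the opening and the grip force at its end. Input that does not fit is refused with a message, and nothing moves.
- env.state(): the state, without advancing time (a new reading comes with each control period).
- env.read_camera(name): name is "scene" or "top" or "wrist"; returns (picture, depth): 480x640x3 uint8, red, green, blue; 480x640 float32, mm along the optical axis (not along the pixel's ray), 0 where there is no reading.
- env.camera_info(name): a dict with "vertical_fov" (degrees; the focal length in pixels is half the picture's height over the tangent of half this angle, whatever the lens; pixels are square), "cx", "cy" (the principal point, pixels), "origin" and "attitude" of the camera in the world. Camera axes: x right, y down, z forward; pixel columns grow to the right and rows downward; lengths in mm; the calibration is good to about 2 mm. A picture is of the moment at which its call begins: read the wrist's pose just before it. camera_info takes no time and is no camera call; for the wrist camera it gives the pose at the moment of the call.
- env.job_done(): hands the job in; it is judged then, once.
The state is a dict: "t": time; "joints": joint angles; "qvel": joint speeds; "tau": joint torques, N m; "eef_pos": TCP position; "tcp_rot": TCP orientation; "ft_force": force on the tool from outside, world axes, zero at the start; "moment": the same for the moment, N m; "opening": opening from 0.0 (shut) to 1.0 (fully open); "grip_force": force on a finger pad.
Only numpy, scipy, OpenCV 4.12 (cv2) and the standard library are available. Lean on these libraries where they do the work, as an engineer would, in place of code of your own. Each camera call takes 0.05 s, during which the arm holds its last target. There are 200 camera calls.

## Working session

There is one attempt and no reset: what is moved stays moved. The work goes in short steps, Python scripts to look and compute and a shell command to move; the robot and the scene stay as the last step left them, time stands still between calls to the robot, and variables do not carry over. Pictures are saved under pics/ and viewed, at most 10 in all, crops included, and the job is handed in when it is done.

```bash
ls; mkdir -p pics
python3 - <<'E'
from cell import env
import cv2,numpy as np
s=env.state();print(s['t'],s['eef_pos'],s['tcp_rot'],s['opening'])
for n in("scene","top","wrist"):
    print(n,env.camera_info(n))
    p,d=env.read_camera(n);cv2.imwrite(f'pics/{n}0.png',p[:,:,::-1]);np.save(f'pics/{n}0.npy',d)
a=[cv2.imread(f'pics/{n}0.png') for n in("top","scene")]
E
```

```text
cell.py
pics
steer.py
0.0 [ 149.02795124 -606.71261011  214.03738263] [-3.14045024e+00 -1.27344079e-04  2.40800874e-01] 1.0016858427094177
scene {'vertical_fov': 55.19217415993665, 'cx': 315.99589446499556, 'cy': 235.26843949459132, 'origin': array([-72.26889879, 531.66059521, 590.53669355]), 'attitude': array([-2.17487664, -0.00438553, -2.31543889])}
top {'vertical_fov': 53.628075384219514, 'cx': 310.3552703122349, 'cy': 236.2697944587231, 'origin': array([ 412.84676354,  -14.16105611, 1047.32859348]), 'attitude': array([-3.0460438 ,  0.0155571 , -1.54866851])}
wrist {'vertical_fov': 68.3692982441197, 'cx': 322.16051269094686, 'cy': 239.2700229429585, 'origin': array([ 214.16536421, -591.21214271,  383.88212562]), 'attitude': array([ 2.89965500e+00,  5.71727279e-04, -1.32918190e+00])}
```

View pics/top0.png

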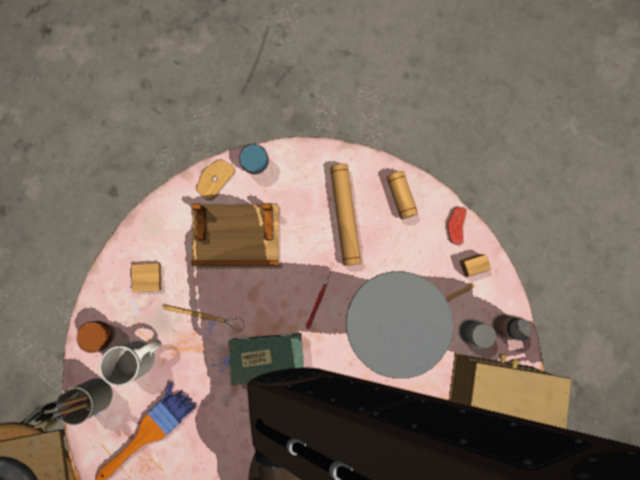

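View pics/scene0.png

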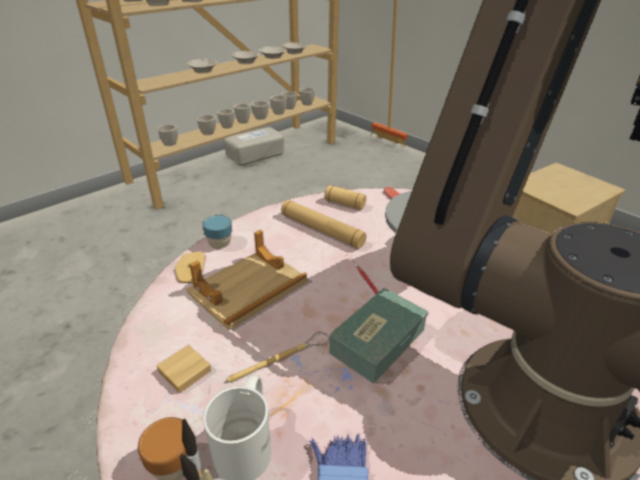

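The top view shows the cradle at about (236,234), the long bar from (340,165) to (352,263), and the chock near (476,265) to the right of a grey disk. The flat offcut is at (145,278) and the short bar at (402,193). The scene view confirms the cradle's posts at the back. Next I'll measure them.

```bash
cat > h.py <<'E'
import numpy as np,cv2
from scipy.spatial.transform import Rotation as R
def Rm(a): return R.from_euler('xyz',a).as_matrix()
def f(ci): return 240/np.tan(np.radians(ci['vertical_fov'])/2)
def rays(ci,uv):
    uv=np.atleast_2d(uv).astype(float)
    return np.c_[(uv[:,0]-ci['cx'])/f(ci),(uv[:,1]-ci['cy'])/f(ci),np.ones(len(uv))]@Rm(ci['attitude']).T
def plane(ci,uv,z):
    d=rays(ci,uv); o=ci['origin']; return o+d*((z-o[2])/d[:,2])[:,None]
def cloud(ci,depth):
    v,u=np.mgrid[:480,:640]; d=rays(ci,np.c_[u.ravel(),v.ravel()])
    return (ci['origin']+d*depth.reshape(-1,1)).reshape(480,640,3)
def tri(c1,uv1,c2,uv2):
    a,b=rays(c1,uv1)[0],rays(c2,uv2)[0]; s=np.linalg.lstsq(np.c_[a,-b],c2['origin']-c1['origin'],rcond=None)[0]
    p,q=c1['origin']+a*s[0],c2['origin']+b*s[1]; return (p+q)/2,np.linalg.norm(p-q)
def proj(ci,p):
    c=(np.atleast_2d(p)-ci['origin'])@Rm(ci['attitude']); return np.c_[ci['cx']+f(ci)*c[:,0]/c[:,2],ci['cy']+f(ci)*c[:,1]/c[:,2]]
E
python3 - <<'E'
from cell import env
from h import *
np.set_printoptions(precision=1,suppress=True)
for n,boxes in {'top':dict(bar=(318,155,368,272),chock=(452,245,498,285),off=(125,255,165,297),cradle=(185,195,285,272),short=(382,165,422,222),disk=(345,270,455,380),book=(228,330,304,385)),'scene':dict(bar=(275,195,372,250),cradle=(180,225,310,325))}.items():
    ci=env.camera_info(n);P=cloud(ci,np.load(f'pics/{n}0.npy'));im=cv2.imread(f'pics/{n}0.png')
    hsv=cv2.cvtColor(im,cv2.COLOR_BGR2HSV)
    for k,(a,b,c,d) in boxes.items():
        S=P[b:d,a:c].reshape(-1,3);m=(hsv[b:d,a:c,0]<28)&(hsv[b:d,a:c,1]>85)
        if k in('disk','book'): m[:]=1
        S=S[m.ravel()&(S[:,2]>-30)]
        print(n,k,m.sum(),'z pct',np.percentile(S[:,2],[5,25,50,75,95,99]))
        (rc)=cv2.minAreaRect(S[:,:2].astype(np.float32)) ;print('   rect',np.array(rc[0]),np.array(rc[1]),rc[2],'corners',cv2.boxPoints(rc).round(0).tolist())
ci=env.camera_info('top');P=cloud(ci,np.load('pics/top0.npy'))
for u,v in((300,200),(380,250),(500,290),(310,280)):print(P[v,u])
E
```

```text
top bar 1881 z pct [24.8 32.7 36.6 39.2 41.7 43.3]
   rect [541.8 -69.4] [ 87.9 266.5] 85.07765197753906 corners [[405.0, -102.0], [671.0, -125.0], [678.0, -37.0], [413.0, -14.0]]
top chock 502 z pct [ 7.2 30.4 34.6 36.  38.1 39.7]
   rect [ 417.4 -199.1] [ 62.  364.8] 11.058107376098633 corners [[352.0, -26.0], [422.0, -384.0], [483.0, -372.0], [413.0, -14.0]]
top off 844 z pct [ 0.7 15.9 17.4 18.8 20.7 22.2]
   rect [419.  193.2] [ 61.8 414.3] 1.2966924905776978 corners [[383.0, 400.0], [393.0, -15.0], [455.0, -13.0], [445.0, 401.0]]
top cradle 5500 z pct [ 8.3 10.6 12.3 15.  33.8 69.7]
   rect [509.4 128.2] [303.5 161.8] 83.91653442382812 corners [[413.0, -14.0], [574.0, -31.0], [606.0, 270.0], [445.0, 288.0]]
top short 872 z pct [23.  32.4 36.3 38.8 41.4 42.8]
   rect [ 516.1 -136.6] [ 97.6 305.2] 57.889671325683594 corners [[361.0, -97.0], [619.0, -259.0], [671.0, -176.0], [413.0, -14.0]]
top disk 12100 z pct [ -1.9 100.2 103.5 105.  106.9 109.3]
   rect [ 324.6 -165.8] [234.9 299.3] 1.2481215000152588 corners [[204.0, -19.0], [210.0, -318.0], [445.0, -313.0], [439.0, -14.0]]
top book 4180 z pct [ -1.2  43.9  46.   48.1 244.5 263. ]
   rect [284.2  71.6] [140.1 275.7] 29.38445472717285 corners [[156.0, 157.0], [291.0, -83.0], [413.0, -14.0], [278.0, 226.0]]
scene bar 1846 z pct [14.7 23.6 32.1 38.6 41.7 42.7]
   rect [307.3 204.5] [195.4 995.1] 42.35773849487305 corners [[-100.0, 506.0], [570.0, -229.0], [715.0, -97.0], [44.0, 638.0]]
scene cradle 5724 z pct [ 8.5 12.5 13.6 17.9 43.7 70.3]
   rect [343.2 339.3] [266.7 875.9] 48.21438980102539 corners [[-72.0, 532.0], [581.0, -52.0], [759.0, 147.0], [105.0, 731.0]]
[594.2  29.4  -2.7]
[ 485.6 -149.9   -0.3]
[ 403.8 -411.3    0.2]
[416.4   3.    0.7]
```

View pics/wrist0.png

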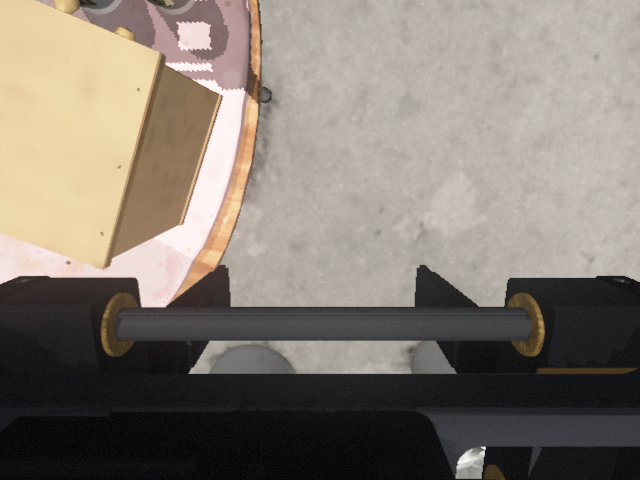

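The wrist view shows only a box, the table edge and the floor, so nothing useful there. The rectangles above include missing-depth pixels, so I'll filter those out and refit.

```bash
cat > m.py <<'E'
from cell import env
from h import *
np.set_printoptions(precision=1,suppress=True)
def pts(n,box,tag='0',zmin=5,zmax=90):
    ci=env.camera_info(n);D=np.load(f'pics/{n}{tag}.npy');P=cloud(ci,D);hsv=cv2.cvtColor(cv2.imread(f'pics/{n}{tag}.png'),cv2.COLOR_BGR2HSV)
    a,b,c,d=box;m=(hsv[b:d,a:c,0]<28)&(hsv[b:d,a:c,1]>85)&(D[b:d,a:c]>100)&(P[b:d,a:c,2]>zmin)&(P[b:d,a:c,2]<zmax)
    k,l,st,_=cv2.connectedComponentsWithStats(m.astype(np.uint8));i=1+st[1:,4].argmax()
    return P[b:d,a:c][l==i]
def rect(S):
    rc=cv2.minAreaRect(S[:,:2].astype(np.float32));return np.array(rc[0]),np.array(rc[1]),rc[2],cv2.boxPoints(rc).round(0).tolist()
E
python3 - <<'E'
from m import *
B=dict(bar=(318,155,368,272),chock=(452,245,498,285),cradle=(185,195,285,272))
for n,k,z in(('top','bar',10),('scene','bar',10),('top','chock',5),('top','chock',32),('top','cradle',5),('scene','cradle',5)):
    b=B[k] if n=='top' else dict(bar=(275,195,372,250),cradle=(180,225,310,325))[k]
    S=pts(n,b,zmin=z);print(n,k,len(S),*rect(S),'zmax',np.percentile(S[:,2],98))
    if k=='cradle':
        q=S[S[:,2]>45];q1=q[q[:,1]>q[:,1].mean()];q2=q[q[:,1]<q[:,1].mean()];print(' posts',len(q),q1.mean(0),q2.mean(0),np.ptp(q1[:,1]),np.ptp(q2[:,1]))
        print('board z',np.median(S[(S[:,2]<17),2]))
    if k=='bar':
        q=S[S[:,2]>33];u=np.linalg.svd(q[:,:2]-q[:,:2].mean(0),full_matrices=False)[2][0];t=(S[:,:2]-q[:,:2].mean(0))@u;print(' axis',q.mean(0),u,t.min(),t.max(),'mid',q.mean(0)[:2]+u*(t.min()+t.max())/2)
E
```

```text
top bar 1846 [560.  -70.9] [220.1  39.8] 8.667242050170898 [[448.0, -68.0], [454.0, -107.0], [672.0, -74.0], [666.0, -35.0]] zmax 42.376798818094834
 axis [558.  -70.9  37.9] [-1.  -0.1] -111.98949813796996 108.10183218857586 mid [560.  -70.6]
scene bar 1428 [556.7 -63.2] [217.8  39.8] 11.20710563659668 [[446.0, -65.0], [454.0, -104.0], [667.0, -62.0], [660.0, -23.0]] zmax 42.373244930500185
 axis [550.  -65.5  38.7] [-1.  -0.2] -116.26442501128435 101.75871261979646 mid [557.2 -64.4]
top chock 480 [ 456.3 -350.7] [38.8 51.5] 17.3183536529541 [[430.0, -332.0], [446.0, -381.0], [483.0, -370.0], [467.0, -320.0]] zmax 38.70414369969336
top chock 352 [ 455.9 -351.2] [32.7 51.2] 17.9770450592041 [[432.0, -332.0], [448.0, -381.0], [479.0, -370.0], [464.0, -322.0]] zmax 38.97453145717424
top cradle 5332 [513.1 169.5] [140.3 191.1] 1.14994478225708 [[441.0, 264.0], [445.0, 73.0], [585.0, 75.0], [581.0, 266.0]] zmax 60.241974198211985
 posts 141 [563.6 242.8  64.1] [567.7  96.6  65.1] 18.108408178772606 17.8874874123954
board z 11.696087911678546
scene cradle 5647 [561.5 172.5] [238.7 188.9] 1.8491575717926025 [[439.0, 263.0], [445.0, 74.0], [684.0, 82.0], [678.0, 271.0]] zmax 62.58388443872604
 posts 252 [562.3 246.7  60.8] [565.4  98.9  60.1] 19.49653809602478 17.698463464412953
board z 13.086049367428018
```

```bash
cat > go.py <<'E'
import sys
from cell import env
import numpy as np
def go(x,y,z,yaw):
    s=env.state();p=s['eef_pos'];w=s['tcp_rot'][2];d=np.array([x,y,z])-p
    print('t',round(s['t'],2),'delta tool',np.round([np.cos(w)*d[0]+np.sin(w)*d[1],np.sin(w)*d[0]-np.cos(w)*d[1],-d[2]],1),'turn about tool z',round(-((yaw-w+np.pi/2)%np.pi-np.pi/2),3), 'world d',d.round(1))
if __name__=='__main__': go(*map(float,sys.argv[1:]))
E
python3 - <<'E'
from m import *
ci=env.camera_info('top');P=cloud(ci,np.load('pics/top0.npy'))
D=P[270:380,345:455].reshape(-1,3);D=D[(D[:,2]>90)&(D[:,2]<115)]
print(cv2.minEnclosingCircle(D[:,:2].astype(np.float32)))
for u,v in((500,390),(560,390),(480,375),(478,335),(515,328),(450,360),(252,155)):print(u,v,P[v,u])
E
python3 go.py 555 -69 230 0.151
```

```text
((333.9500427246094, -175.21556091308594), 104.9814453125)
500 390 [ 223.1 -351.7  149.9]
560 390 [ 225.4 -461.7  147.8]
480 375 [ 249.  -315.6  149.9]
478 335 [ 314.7 -334.4   84.9]
515 328 [ 330.8 -404.3   93. ]
450 360 [ 251.7 -301.9    0.6]
252 155 [679.5 132.   55.5]
t 0.15 delta tool [ 522.5 -425.5  -15.8] turn about tool z 0.09 world d [406.  537.8  15.8]
```
Chock body corner (393,-277) vs centre (334,-175): distance (59,102)=118 > 105. OK 13 mm clearance; and can rotate? OK. Also bottles at (315,-334) z 85, (331,-404) z 93: body corner: 37 in (-.95,-.31) direction: (456-35)=421 fine; other corner (-90 dir): (484+..). Fine. Body bottom 88 anyway.

The rows are not in the units I measure in: shifts go in units of 25 mm. I convert before sending: -16 mm is -0.64, -4 mm is -0.16.

```bash
echo '1.28,-1.04,-0.16,0.02,1 | 2.56,-2.08,-0.32,0.04,1 | 3.84,-3.12,-0.48,0.06,1 | 5.12,-4.16,-0.64,0.08,1 | 6.4,-5.2,-0.8,0.09,1' > path.dat && python3 steer.py path.dat; python3 go.py 555 -69 230 0.151
```

```text
t: 0.57
eef_pos: [274.1, -440.8, 234.6]
tcp_rot: [-3.141, 0.0, 0.149]
ft_force: [1.1, -0.4, 0.1]
opening: 1.003
grip_force: 0.0
t 0.57 delta tool [ 333.  -325.9    4.6] turn about tool z -0.002 world d [280.9 371.8  -4.6]
```

Scaled: 145 mm is 5.8, -140 mm is -5.6.

```bash
echo '1.16,-1.12,0,0,1 | 2.32,-2.24,0,0,1 | 3.48,-3.36,0,0,1 | 4.64,-4.48,0,0,1 | 5.8,-5.6,0,0,1' > path.dat && python3 steer.py path.dat; echo '1.16,-1.12,0,0,1 | 2.32,-2.24,0,0,1 | 3.48,-3.36,0,0,1 | 4.64,-4.48,0,0,1 | 5.8,-5.6,0,0,1' > path.dat && python3 steer.py path.dat; python3 go.py 555 -69 230 0.151
```

```text
t: 0.98
eef_pos: [396.5, -280.6, 234.7]
tcp_rot: [3.141, -0.0, 0.151]
ft_force: [1.0, -0.8, -0.0]
opening: 1.0
grip_force: 0.0
t: 1.4
eef_pos: [518.9, -120.3, 234.6]
tcp_rot: [3.141, 0.0, 0.151]
ft_force: [-0.4, -1.5, 0.2]
opening: 0.998
grip_force: 0.0
t 1.4 delta tool [ 43.4 -45.3   4.6] turn about tool z -0.0 world d [36.1 51.3 -4.6]
```

```bash
cat > shot.py <<'E'
import sys,pickle
from cell import env
import cv2,numpy as np
t=sys.argv[2];n=sys.argv[1]
c=env.camera_info(n);p,d=env.read_camera(n);cv2.imwrite(f'pics/{n}{t}.png',p[:,:,::-1]);np.save(f'pics/{n}{t}.npy',d);pickle.dump(c,open(f'pics/{n}{t}.pkl','wb'))
E
python3 shot.py wrist 1; echo '0.8,-0.8,0,0,1 | 1.52,-1.6,0,0,1 | 1.52,-1.6,0,0,1 | 1.52,-1.6,0,0,1' > path.dat && python3 steer.py path.dat; python3 shot.py wrist 2; python3 -c "
import cv2,numpy as np
cv2.imwrite('pics/w12.png',cv2.resize(np.vstack([cv2.imread('pics/wrist1.png')[:340],cv2.imread('pics/wrist2.png')[:340]]),None,fx=.85,fy=.85))"
```

```text
t: 1.78
eef_pos: [549.8, -76.0, 234.2]
tcp_rot: [-3.141, 0.001, 0.153]
ft_force: [-0.9, 0.7, 1.3]
opening: 0.999
grip_force: 0.0
```

View pics/w12.png

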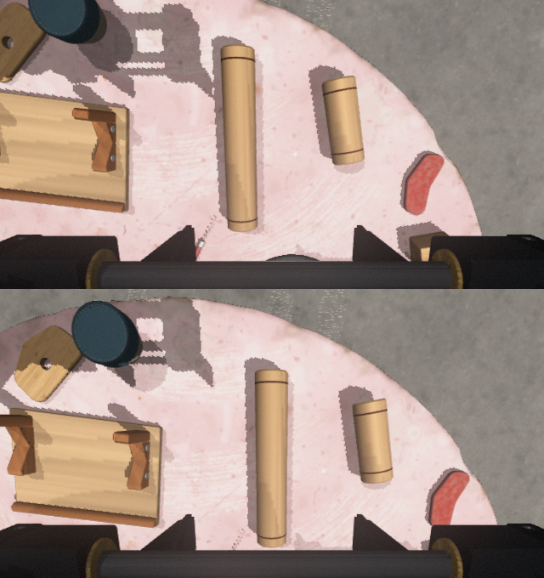

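Both wrist views show the whole bar: in full-resolution pixels it spans u 260–301, v 53–272 in the first, and u 298–340, v 95–302 in the second. The cradle's right half is visible at left. I'll triangulate the bar's ends and the saddle post, and check against depth.

```bash
cat >> m.py <<'E'
import pickle
def wpts(t,box,zmin,zmax,hmax=28):
    ci=pickle.load(open(f'pics/wrist{t}.pkl','rb'));D=np.load(f'pics/wrist{t}.npy');P=cloud(ci,D);hsv=cv2.cvtColor(cv2.imread(f'pics/wrist{t}.png'),cv2.COLOR_BGR2HSV)
    a,b,c,d=box;m=(hsv[b:d,a:c,0]<hmax)&(hsv[b:d,a:c,1]>85)&(D[b:d,a:c]>100)&(P[b:d,a:c,2]>zmin)&(P[b:d,a:c,2]<zmax)
    k,l,st,ce=cv2.connectedComponentsWithStats(m.astype(np.uint8));i=1+st[1:,4].argmax()
    v,u=np.nonzero(l==i);return ci,P[b:d,a:c][l==i],np.c_[u+a,v+b]
E
python3 - <<'E'
from m import *
E=[]
for t,b in(('1',(245,40,310,285)),('2',(285,80,350,306))):
    ci,S,uv=wpts(t,b,8,60)
    print(t,*rect(S),np.percentile(S[:,2],98))
    rc=cv2.minAreaRect(uv.astype(np.float32));bp=cv2.boxPoints(rc);bp=bp[bp[:,1].argsort()];E.append((ci,bp[:2].mean(0),bp[2:].mean(0)));print(bp.tolist())
    q=S[S[:,2]>34];u=np.linalg.svd(q[:,:2]-q[:,:2].mean(0),full_matrices=False)[2][0];tt=(S[:,:2]-q[:,:2].mean(0))@u;print('axis',u,'mid',q.mean(0)[:2]+u*(tt.min()+tt.max())/2,np.ptp(tt))
for i in(1,2):print(tri(E[0][0],E[0][i],E[1][0],E[1][i]))
for t,b in(('1',(0,100,160,255)),('2',(0,130,200,280))):
    ci,S,uv=wpts(t,b,6,80);print(*rect(S[S[:,2]<26]),'board',np.median(S[S[:,2]<16,2]))
    q=S[S[:,2]>62];q1=q[q[:,1]<140];q2=q[q[:,1]>140];print('post',q1.mean(0),q2.mean(0) if len(q2) else 0)
E
```

```text
1 [561.3 -71.3] [219.1  39.4] 8.496955871582031 [[450.0, -68.0], [456.0, -107.0], [673.0, -75.0], [667.0, -36.0]] 40.64418594870309
[[298.3097229003906, 51.28966522216797], [259.2198181152344, 52.592674255371094], [305.6448669433594, 271.3451843261719], [266.5549621582031, 272.648193359375]]
axis [-1.  -0.2] mid [561.4 -71.9] 219.11802398130635
2 [561.7 -71.4] [218.5  39.2] 8.799446105957031 [[451.0, -69.0], [457.0, -108.0], [673.0, -74.0], [667.0, -35.0]] 40.66101208051734
[[300.0, 94.0], [338.0, 94.0], [338.0, 303.0], [300.0, 303.0]]
axis [-1.  -0.2] mid [561.7 -71.5] 218.5200020325734
(array([670.8, -55. ,  31.5]), np.float64(1.0837750343130503))
(array([445.8, -89.4,  18.7]), np.float64(1.5676632974766675))
[513.7 156.5] [135.1 167.2] 1.1410804986953735 [[445.0, 239.0], [448.0, 72.0], [583.0, 74.0], [580.0, 241.0]] board 11.633774810759377
post [569.7  94.8  68.3] 0
[513.3 168.8] [134.8 191. ] 1.4742026329040527 [[443.0, 263.0], [448.0, 72.0], [583.0, 75.0], [578.0, 266.0]] board 11.710769775899905
post [570.1  95.2  68.3] 0
```

```bash
python3 go.py 561.5 -71.4 5 0.151
```

```text
t 1.83 delta tool [ 12.8  -3.5 229.3] turn about tool z 0.001 world d [  12.1    5.4 -229.3]
```

```bash
echo '0.4,-0.12,1.6,0,1 | 0.52,-0.12,3.2,0,1 | 0.52,-0.12,4.8,0,1 | 0.52,-0.12,6,0,1 | 0.52,-0.12,6.8,0,1' > path.dat && python3 steer.py path.dat; echo '0,0,0,0,1 | 0,0,0,0,1' > path.dat && python3 steer.py path.dat; python3 go.py 561.5 -71.4 5 0.151
```

```text
t: 2.25
eef_pos: [560.3, -72.9, 61.7]
tcp_rot: [-3.14, 0.003, 0.149]
ft_force: [0.9, -0.4, -0.7]
opening: 1.001
grip_force: 0.0
t: 2.42
eef_pos: [561.5, -72.9, 64.4]
tcp_rot: [-3.141, 0.002, 0.15]
ft_force: [-1.1, -0.3, -0.2]
opening: 1.002
grip_force: 0.0
t 2.42 delta tool [ 0.2 -1.5 59.4] turn about tool z -0.001 world d [  0.    1.5 -59.4]
```

```bash
echo '0,-0.06,1,0,1 | 0,-0.06,1.8,0,1 | 0,-0.06,2.32,0,1 | 0,-0.06,2.36,0,1 | 0,-0.06,2.36,0,1' > path.dat && python3 steer.py path.dat; echo '0,0,0,0,0.3 | 0,0,0,0,0.3 | 0,0,0,0,0.3 | 0,0,0,0,0.3 | 0,0,0,0,0.3' > path.dat && python3 steer.py path.dat; echo '0,0,0,0,0.3 | 0,0,0,0,0.3 | 0,0,0,0,0.3 | 0,0,0,0,0.3 | 0,0,0,0,0.3' > path.dat && python3 steer.py path.dat
```

```text
t: 2.83
eef_pos: [562.3, -71.1, 6.9]
tcp_rot: [3.141, -0.001, 0.15]
ft_force: [0.2, 0.1, 0.8]
opening: 1.001
grip_force: 0.0
t: 3.25
eef_pos: [562.0, -70.6, 6.1]
tcp_rot: [3.141, -0.001, 0.151]
ft_force: [-0.5, -0.3, 0.5]
opening: 0.705
grip_force: 0.0
t: 3.67
eef_pos: [561.8, -70.5, 5.6]
tcp_rot: [3.142, 0.0, 0.151]
ft_force: [-0.0, -0.2, -0.0]
opening: 0.415
grip_force: 30.0
```

Gripped: an opening of 0.415 is 39.5 mm, matching the bar's diameter. I'll lift gently and check.

Scaled: -150 mm is -6, -135 mm is -5.4.

```bash
echo '0,0,-0.8,0,0.3 | 0,0,-2.4,0,0.3 | 0,0,-4,0,0.3 | 0,0,-5.4,0,0.3 | 0,0,-6,0,0.3' > path.dat && python3 steer.py path.dat; echo '0,0,0,0,0.3 | 0,0,0,0,0.3 | 0,0,0,0,0.3' > path.dat && python3 steer.py path.dat; python3 go.py 535 169 150 1.595
```

```text
t: 4.08
eef_pos: [562.9, -70.7, 160.0]
tcp_rot: [3.14, -0.005, 0.151]
ft_force: [1.2, -0.1, -1.5]
opening: 0.417
grip_force: 30.0
t: 4.33
eef_pos: [561.1, -70.4, 154.2]
tcp_rot: [-3.141, 0.002, 0.151]
ft_force: [0.4, 0.9, -0.9]
opening: 0.411
grip_force: 30.0
t 4.33 delta tool [  10.1 -240.6    4.2] turn about tool z -1.444 world d [-26.1 239.4  -4.2]
```

Scaled: -80 mm is -3.2, 3 mm is 0.12.

```bash
echo '0.04,-0.64,0,-0.12,0.3 | 0.04,-1.28,0,-0.24,0.3 | 0.08,-1.92,0,-0.36,0.3 | 0.12,-2.56,0,-0.48,0.3 | 0.12,-3.2,0,-0.6,0.3' > path.dat && python3 steer.py path.dat;  python3 go.py 535 169 150 1.595
```

```text
t: 4.75
eef_pos: [552.0, 9.8, 153.5]
tcp_rot: [-3.139, 0.002, 0.757]
ft_force: [0.3, -0.2, -1.5]
opening: 0.412
grip_force: 30.0
t 4.75 delta tool [  96.9 -127.5    3.5] turn about tool z -0.838 world d [-17.  159.2  -3.5]
```

Scaled: -92 mm is -3.68, -74 mm is -2.96.

```bash
echo '0.56,-0.72,0,-0.12,0.3 | 1.12,-1.48,0,-0.24,0.3 | 1.68,-2.2,0,-0.36,0.3 | 2.24,-2.96,0,-0.48,0.3 | 2.8,-3.68,0,-0.6,0.3' > path.dat && python3 steer.py path.dat;  python3 go.py 535 169 150 1.595
```

```text
t: 5.17
eef_pos: [540.2, 125.1, 153.5]
tcp_rot: [-3.138, 0.001, 1.357]
ft_force: [0.4, -0.4, -2.7]
opening: 0.414
grip_force: 30.0
t 5.17 delta tool [ 41.8 -14.4   3.5] turn about tool z -0.238 world d [-5.2 43.9 -3.5]
```

Scaled: 41.5 mm is 1.66, 41 mm is 1.64.

```bash
echo '0.84,-0.28,0,-0.12,0.3 | 1.64,-0.56,0,-0.23,0.3 | 1.66,-0.576,0.8,-0.238,0.3 | 1.66,-0.576,1.6,-0.238,0.3 | 1.66,-0.576,1.6,-0.238,0.3' > path.dat && python3 steer.py path.dat; echo '0,0,0,0,0.3 | 0,0,0,0,0.3 | 0,0,0,0,0.3' > path.dat && python3 steer.py path.dat; python3 shot.py top 3; python3 shot.py scene 3; python3 go.py 535 169 30 1.595; python3 -c "
import cv2,numpy as np
a=cv2.imread('pics/top3.png')[170:300,150:320];b=cv2.imread('pics/scene3.png')[170:350,150:350]
cv2.imwrite('pics/c3.png',np.hstack([cv2.resize(a,(392,300)),cv2.resize(b,(333,300))]))"
```

```text
t: 5.58
eef_pos: [533.8, 167.6, 110.9]
tcp_rot: [-3.134, 0.001, 1.59]
ft_force: [-0.1, -0.6, -2.5]
opening: 0.412
grip_force: 30.0
t: 5.83
eef_pos: [536.6, 167.5, 116.1]
tcp_rot: [3.141, -0.0, 1.588]
ft_force: [-0.1, -0.2, -2.0]
opening: 0.411
grip_force: 30.0
t 5.93 delta tool [ 1.5 -1.5 86.3] turn about tool z -0.007 world d [ -1.6   1.5 -86.3]
```

View pics/c3.png

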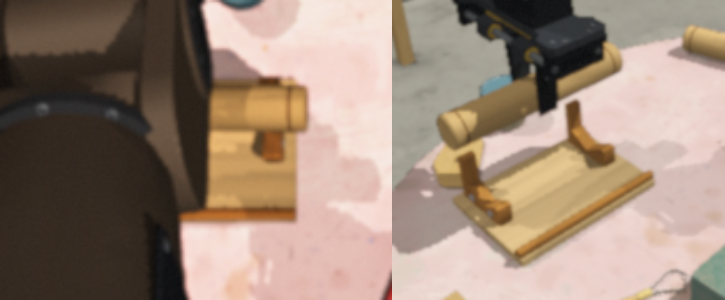

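The crop shows the bar level above both saddles and parallel to the strip, overhanging about equally. Lowering it now.

```bash
echo '0.04,-0.04,1,-0.007,0.3 | 0.06,-0.06,1.8,-0.007,0.3 | 0.06,-0.06,2.4,-0.007,0.3 | 0.06,-0.06,2.88,-0.007,0.3 | 0.06,-0.06,3.04,-0.007,0.3' > path.dat && python3 steer.py path.dat; echo '0,0,0.08,0,0.3 | 0,0,0.16,0,0.3 | 0,0,0.2,0,0.3 | 0,0,0.24,0,0.3 | 0,0,0.24,0,0.3' > path.dat && python3 steer.py path.dat;echo '0,0,0.08,0,0.3 | 0,0,0.16,0,0.3 | 0,0,0.16,0,0.3' > path.dat && python3 steer.py path.dat; python3 go.py 535 169 28 1.595
```

```text
t: 6.35
eef_pos: [534.3, 168.9, 38.5]
tcp_rot: [-3.14, 0.0, 1.595]
ft_force: [-0.4, 0.3, -1.9]
opening: 0.416
grip_force: 30.0
t: 6.77
eef_pos: [534.9, 169.2, 34.0]
tcp_rot: [3.141, -0.0, 1.596]
ft_force: [-0.3, 0.3, -1.6]
opening: 0.413
grip_force: 30.0
t: 7.02
eef_pos: [534.7, 169.1, 29.4]
tcp_rot: [3.141, 0.0, 1.596]
ft_force: [-0.2, 0.8, -1.5]
opening: 0.416
grip_force: 30.0
t 7.02 delta tool [-0.1  0.3  1.4] turn about tool z 0.001 world d [ 0.3 -0.1 -1.4]
```

```bash
echo '0,0,0.04,0,0.3 | 0,0,0.04,0,0.3 | 0,0,0.06,0,0.3' > path.dat && python3 steer.py path.dat; echo '0,0,0.04,0,0.3 | 0,0,0.04,0,0.3' > path.dat && python3 steer.py path.dat
```

```text
t: 7.27
eef_pos: [535.2, 169.2, 29.0]
tcp_rot: [3.14, -0.0, 1.596]
ft_force: [-1.4, -1.9, 15.3]
opening: 0.416
grip_force: 30.0
t: 7.43
eef_pos: [535.7, 169.2, 28.7]
tcp_rot: [3.139, -0.0, 1.596]
ft_force: [-2.5, -1.5, 15.7]
opening: 0.415
grip_force: 30.0
```

Scaled: -1 mm is -0.04, -0.5 mm is -0.02.

```bash
echo '0,0,-0.02,0,0.5 | 0,0,-0.04,0,0.6 | 0,0,-0.04,0,0.7 | 0,0,-0.04,0,0.9 | 0,0,-0.04,0,0.9' > path.dat && python3 steer.py path.dat; echo '0,0,0,0,0.9 | 0,0,0,0,0.9 | 0,0,0,0,0.9 | 0,0,0,0,0.9 | 0,0,0,0,0.9' > path.dat && python3 steer.py path.dat; echo '0,0,-0.6,0,0.9 | 0,0,-2,0,0.9 | 0,0,-3.6,0,0.9 | 0,0,-5.2,0,0.9 | 0,0,-6.8,0,0.9' > path.dat && python3 steer.py path.dat; python3 shot.py wrist 4; python3 go.py 462 -347 200 0.314
```

```text
t: 7.85
eef_pos: [534.6, 169.1, 27.9]
tcp_rot: [-3.141, 0.0, 1.596]
ft_force: [0.7, -0.6, -0.9]
opening: 0.706
grip_force: 0.0
t: 8.27
eef_pos: [534.7, 169.1, 28.1]
tcp_rot: [-3.142, 0.0, 1.596]
ft_force: [-0.5, -0.8, -0.3]
opening: 0.9
grip_force: 0.0
t: 8.68
eef_pos: [534.2, 169.1, 200.0]
tcp_rot: [-3.141, 0.0, 1.596]
ft_force: [1.2, 0.4, -0.1]
opening: 0.901
grip_force: 0.0
t 8.73 delta tool [-514.7  -87.9    7.6] turn about tool z 1.282 world d [ -74.9 -516.7   -7.6]
```

View pics/wrist4.png

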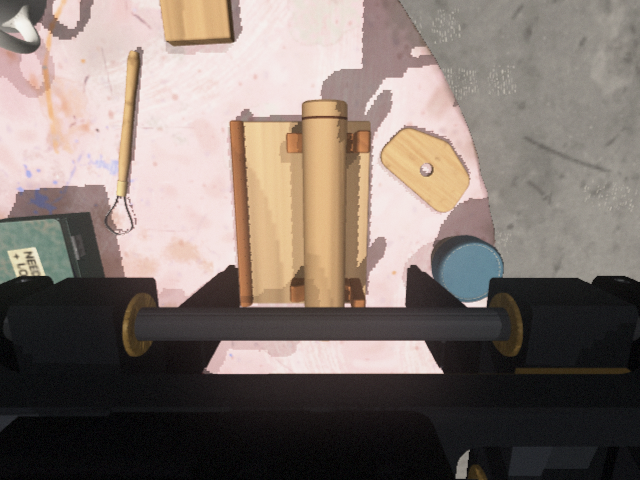

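The bar lies in both saddles: it spans u 303–347, with its far end at v=100 and the posts beside it at (362,140) and (355,292). The strip is at u≈238. I'll measure the bar and the chock place from this view.

Run:
```python
from m import *
ci,S,uv=wpts('4',(215,80,372,308),6,90)
q=S[S[:,2]>57];u=np.linalg.svd(q[:,:2]-q[:,:2].mean(0),full_matrices=False)[2][0];print('bar top',q.mean(0),u,np.percentile(q[:,2],95),'y range',S[S[:,2]>40][:,1].min(),S[S[:,2]>40][:,1].max())
top=S[(S[:,2]>18)&(S[:,2]<24)&(S[:,0]<470)];print('strip',*rect(top),np.median(top[:,2]))
b=S[(S[:,2]>8)&(S[:,2]<16)];print('board',*rect(b),np.median(b[:,2]))
p=S[(S[:,0]>560)&(S[:,2]>62)];print('posts',rect(p[p[:,1]>170])[0],rect(p[p[:,1]>170])[1] ,rect(p[p[:,1]<170])[0],np.percentile(p[:,2],90))
```

```text
bar top [538.  192.6  61.5] [ 0. -1.] 67.60517400989175 y range 88.91551172154803 278.179142868005
strip [452.  167.7] [ 11.8 188.7] 1.7388949394226074 [[443.0, 262.0], [449.0, 73.0], [461.0, 74.0], [455.0, 262.0]] 20.380681018191808
board [518.6 170.3] [124.5 189.2] 1.8551855087280273 [[453.0, 263.0], [459.0, 74.0], [584.0, 78.0], [578.0, 267.0]] 11.825517702402124
posts [566.  245.2] [11.6 17.5] [569.7 102.3] 70.2789818672645
```

Scaled: -190 mm is -7.6, -50 mm is -2.

```bash
echo '-1.52,-0.4,0,0.12,0.9 | -3.04,-0.8,0,0.24,0.9 | -4.56,-1.2,0,0.36,0.9 | -6.08,-1.6,0,0.48,0.9 | -7.6,-2,0,0.6,0.9' > path.dat && python3 steer.py path.dat; python3 go.py 400 -340 200 0.314
```

```text
t: 9.15
eef_pos: [488.6, -23.5, 198.0]
tcp_rot: [3.141, -0.0, 0.99]
ft_force: [0.2, 0.8, -0.1]
opening: 0.901
grip_force: 0.0
t 9.15 delta tool [-313.3   99.4   -2. ] turn about tool z 0.676 world d [ -88.6 -316.5    2. ]
```

```bash
echo '-1.52,0.48,0,0.12,0.9 | -3.04,0.96,0,0.24,0.9 | -4.56,1.44,0,0.36,0.9 | -6.08,1.92,0,0.48,0.9 | -7.6,2.4,0,0.6,0.9' > path.dat && python3 steer.py path.dat; python3 go.py 400 -340 200 0.314
```

```text
t: 9.57
eef_pos: [435.5, -215.9, 198.1]
tcp_rot: [3.141, -0.0, 0.39]
ft_force: [0.6, 0.5, 0.1]
opening: 0.901
grip_force: 0.0
t 9.57 delta tool [-80.  101.3  -1.9] turn about tool z 0.076 world d [ -35.5 -124.1    1.9]
```

```bash
echo '-1,1.28,0,0.07,0.9 | -2,2.56,0,0.076,0.9 | -3.12,3.84,0,0.076,0.9 | -3.2,4.04,0,0.076,0.9 | -3.2,4.04,0,0.076,0.9' > path.dat && python3 steer.py path.dat; echo '0,0,0,0,0.9 | 0,0,0,0,0.9' > path.dat && python3 steer.py path.dat; python3 shot.py wrist 5; echo '-0.4,1,0,0,0.9 | -0.8,1.6,0,0,0.9 | -0.8,1.6,0,0,0.9 | -0.8,1.6,0,0,0.9' > path.dat && python3 steer.py path.dat; python3 shot.py wrist 6; python3 -c "
import cv2,numpy as np
cv2.imwrite('pics/w56.png',cv2.resize(np.vstack([cv2.imread('pics/wrist5.png')[:340],cv2.imread('pics/wrist6.png')[:340]]),None,fx=.85,fy=.85))"
```

```text
t: 9.98
eef_pos: [400.7, -340.3, 197.6]
tcp_rot: [3.142, 0.0, 0.316]
ft_force: [-0.2, 0.6, 0.6]
opening: 0.903
grip_force: 0.0
t: 10.15
eef_pos: [401.8, -337.0, 198.0]
tcp_rot: [-3.141, 0.0, 0.321]
ft_force: [-0.5, 0.2, -0.2]
opening: 0.901
grip_force: 0.0
t: 10.53
eef_pos: [395.5, -381.7, 198.1]
tcp_rot: [-3.141, 0.0, 0.32]
ft_force: [-0.1, 0.6, -0.3]
opening: 0.899
grip_force: 0.0
```

View pics/w56.png

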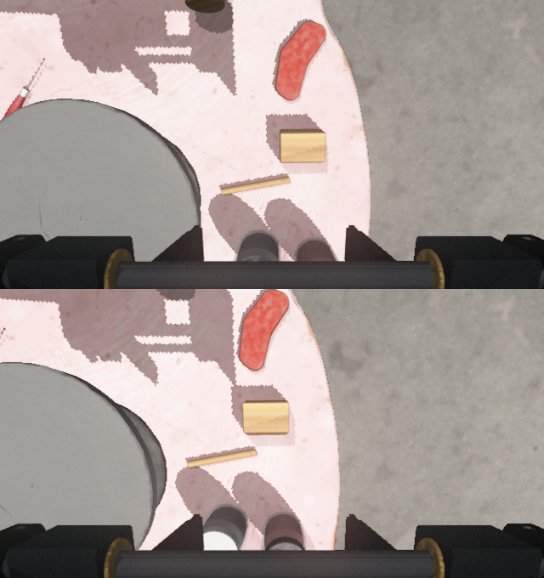

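The chock shows at full-resolution (357,172) and (312,151), with its 50 mm direction across the image along the closing line. A thin stick lies on the near side, and the disk is at left.

```bash
python3 - <<'E'
from m import *
E=[]
for t,b in(('5',(320,140,392,205)),('6',(275,120,350,182))):
    ci,S,uv=wpts(t,b,5,60);T=S[S[:,2]>33];print('all',*rect(S)[:3],'top',*rect(T),np.median(T[:,2]))
    tu=uv[S[:,2]>33].astype(np.float32);E.append((ci,cv2.boxPoints(cv2.minAreaRect(tu)).mean(0)));print(E[-1][1])
print(tri(*E[0],*E[1]))
E
python3 go.py 457 -351 60 0.31
```

```text
all [ 458.8 -351.2] [34.7 49.3] 18.42123794555664 top [ 457.6 -352. ] [32.  48.5] 18.730985641479492 [[435.0, -334.0], [450.0, -380.0], [481.0, -370.0], [465.0, -324.0]] 35.67442850845231
[356.  172.5]
all [ 457.6 -351.3] [36.7 48.6] 18.028545379638672 top [ 456.8 -351.6] [32.1 48.5] 18.334917068481445 [[434.0, -334.0], [449.0, -380.0], [480.0, -370.0], [464.0, -324.0]] 35.62107221788651
[311.5 151. ]
(array([ 457.4, -351.5,   36.7]), np.float64(0.9536644612651868))
t 10.58 delta tool [ 67.9  -9.3 138.1] turn about tool z 0.011 world d [  61.5   30.2 -138.1]
```

Scaled: 120 mm is 4.8, 100 mm is 4.

```bash
echo '1.4,-0.16,0.4,0,0.9 | 2.68,-0.32,1.2,0,0.9 | 2.68,-0.32,2.8,0,0.9 | 2.68,-0.32,4,0,0.9 | 2.68,-0.32,4.8,0,0.9' > path.dat && python3 steer.py path.dat; echo '0,0,0,0,0.9 | 0,0,0,0,0.9' > path.dat && python3 steer.py path.dat; python3 go.py 457.2 -351.6 12 0.321
```

```text
t: 11.0
eef_pos: [456.3, -351.1, 75.6]
tcp_rot: [-3.139, 0.001, 0.322]
ft_force: [-1.0, -0.1, -0.1]
opening: 0.905
grip_force: 0.0
t: 11.17
eef_pos: [456.4, -352.6, 78.0]
tcp_rot: [-3.14, 0.001, 0.321]
ft_force: [-0.2, -1.3, 0.3]
opening: 0.899
grip_force: 0.0
t 11.17 delta tool [ 1.  -0.7 66. ] turn about tool z -0.0 world d [  0.8   1.  -66. ]
```

Scaled: 66 mm is 2.64, 60 mm is 2.4.

```bash
echo '0.04,-0.02,1,0,0.9 | 0.04,-0.02,1.8,0,0.9 | 0.04,-0.02,2.4,0,0.9 | 0.04,-0.02,2.64,0,0.9 | 0.04,-0.02,2.64,0,0.9' > path.dat && python3 steer.py path.dat; echo '0,0,0,0,0.4 | 0,0,0,0,0.4 | 0,0,0,0,0.4 | 0,0,0,0,0.4 | 0,0,0,0,0.4' > path.dat && python3 steer.py path.dat; echo '0,0,0,0,0.4 | 0,0,0,0,0.4 | 0,0,0,0,0.4' > path.dat && python3 steer.py path.dat
```

```text
t: 11.58
eef_pos: [457.3, -352.9, 12.7]
tcp_rot: [3.141, -0.0, 0.32]
ft_force: [0.7, -0.2, -0.2]
opening: 0.901
grip_force: 0.0
t: 12.0
eef_pos: [457.2, -353.1, 12.7]
tcp_rot: [3.141, -0.0, 0.32]
ft_force: [0.3, -0.2, -0.1]
opening: 0.607
grip_force: 0.0
t: 12.25
eef_pos: [457.1, -353.0, 12.4]
tcp_rot: [3.141, -0.0, 0.32]
ft_force: [-0.4, 1.3, 4.4]
opening: 0.526
grip_force: 30.0
```

```bash
echo '0,0,-0.8,0,0.4 | 0,0,-2.4,0,0.4 | 0,0,-4,0,0.4 | 0,0,-5.6,0,0.4 | 0,0,-6.4,0,0.4' > path.dat && python3 steer.py path.dat; echo '0.48,-1.44,0,0.06,0.4 | 0.96,-2.88,0,0.12,0.4 | 1.44,-4.32,0,0.18,0.4 | 1.92,-5.76,0,0.24,0.4 | 2.4,-7.2,0,0.29,0.4' > path.dat && python3 steer.py path.dat; python3 go.py 487 168.7 150 0.03
```

```text
t: 12.67
eef_pos: [457.8, -353.6, 176.5]
tcp_rot: [3.137, -0.002, 0.32]
ft_force: [0.8, -0.7, -0.0]
opening: 0.521
grip_force: 30.0
t: 13.08
eef_pos: [456.9, -161.6, 172.1]
tcp_rot: [3.142, 0.0, 0.026]
ft_force: [0.5, 0.2, -0.8]
opening: 0.526
grip_force: 30.0
t 13.08 delta tool [  38.7 -329.4   22.1] turn about tool z -0.004 world d [ 30.1 330.3 -22.1]
```

```bash
echo '0.16,-1.52,0,0,0.4 | 0.32,-3.04,0,0,0.4 | 0.48,-4.56,0,0,0.4 | 0.64,-6.08,0,0,0.4 | 0.8,-7.6,0,0,0.4' > path.dat && python3 steer.py path.dat; echo '0.16,-1.52,0,0,0.4 | 0.32,-3.04,0,0,0.4 | 0.64,-4.56,0.4,-0.003,0.4 | 0.72,-5.48,0.8,-0.003,0.4 | 0.72,-5.56,0.8,-0.003,0.4' > path.dat && python3 steer.py path.dat;echo '0,0,0,0,0.4 | 0,0,0,0,0.4 | 0,0,0,0,0.4' > path.dat && python3 steer.py path.dat; python3 go.py 487 168.7 24 0.03; python3 shot.py scene 7; python3 shot.py wrist 7
```

```text
t: 13.5
eef_pos: [471.5, 29.1, 172.1]
tcp_rot: [3.141, -0.0, 0.03]
ft_force: [1.2, 0.2, -0.6]
opening: 0.524
grip_force: 30.0
t: 13.92
eef_pos: [485.0, 170.1, 150.4]
tcp_rot: [3.142, 0.002, 0.036]
ft_force: [-1.5, -0.1, -1.1]
opening: 0.522
grip_force: 30.0
t: 14.17
eef_pos: [485.7, 165.8, 152.4]
tcp_rot: [3.141, -0.0, 0.032]
ft_force: [-0.6, 0.4, -0.6]
opening: 0.523
grip_force: 30.0
t 14.17 delta tool [  1.4  -2.9 128.4] turn about tool z 0.002 world d [   1.3    2.9 -128.4]
```

```bash
cp pics/wrist7.png pics/v7.png
python3 - <<'E'
from m import *
ci,S,uv=wpts('7',(60,40,600,300),6,90)
print(len(S));q=S[(S[:,2]>50)&(S[:,0]<556)]
if len(q)>20:print('bar',q.min(0),q.max(0))
a,b=cv2.imread('pics/wrist7.png')[:320],cv2.imread('pics/scene7.png')[130:350,130:400]
cv2.imwrite('pics/c7.png',np.hstack([cv2.resize(a,(430,215)),cv2.resize(b,(264,215))]))
E
```

```text
29706
bar [515.   58.7  50. ] [556.  278.1  65. ]
```

View pics/c7.png

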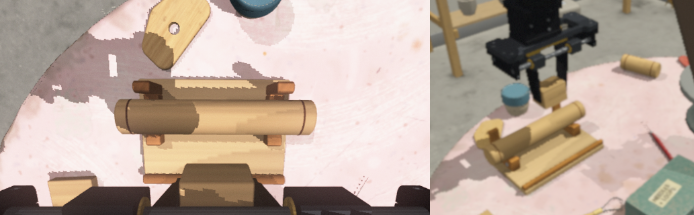

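The bar rests in both saddles, spanning y 58.7 to 278.1 with its front edge at x 515. The chock hangs in front of it, level and in line. Lowering it.

Scaled: -2 mm is -0.08, 1 mm is 0.04.

```bash
echo '0.04,-0.08,1.6,0,0.4 | 0.052,-0.1,3,0,0.4 | 0.052,-0.1,3.8,0,0.4 | 0.052,-0.1,4.2,0,0.4 | 0.052,-0.1,4.28,0,0.4' > path.dat && python3 steer.py path.dat; echo '0,0,0.16,0,0.4 | 0,0,0.32,0,0.4 | 0,0,0.48,0,0.4 | 0,0,0.6,0,0.4 | 0,0,0.6,0,0.4' > path.dat && python3 steer.py path.dat; python3 go.py 487 168.7 24 0.03
```

```text
t: 14.68
eef_pos: [486.4, 168.5, 43.9]
tcp_rot: [3.141, 0.002, 0.032]
ft_force: [0.4, 0.1, -0.5]
opening: 0.523
grip_force: 30.0
t: 15.1
eef_pos: [486.9, 169.3, 30.1]
tcp_rot: [3.142, -0.0, 0.033]
ft_force: [0.2, -0.1, -1.4]
opening: 0.524
grip_force: 30.0
t 15.1 delta tool [0.1 0.6 6.1] turn about tool z 0.003 world d [ 0.1 -0.6 -6.1]
```

Scaled: 5 mm is 0.2, 4 mm is 0.16.

```bash
echo '0,0,0.08,0,0.4 | 0,0,0.16,0,0.4 | 0,0,0.2,0,0.4 | 0,0,0.2,0,0.4' > path.dat && python3 steer.py path.dat; echo '0,0,0.04,0,0.4 | 0,0,0.04,0,0.4' > path.dat && python3 steer.py path.dat
```

```text
t: 15.43
eef_pos: [486.8, 169.3, 25.0]
tcp_rot: [3.141, 0.0, 0.033]
ft_force: [0.2, 0.1, -1.8]
opening: 0.525
grip_force: 30.0
t: 15.6
eef_pos: [486.9, 169.3, 24.4]
tcp_rot: [3.142, -0.0, 0.033]
ft_force: [-1.3, 0.9, 3.6]
opening: 0.523
grip_force: 30.0
```

Contact at the expected height. Releasing with a part-open gripper, then going straight up.

```bash
echo '0,0,0,0,0.6 | 0,0,0,0,0.7 | 0,0,0,0,0.75 | 0,0,0,0,0.75 | 0,0,0,0,0.75' > path.dat && python3 steer.py path.dat; echo '0,0,-0.2,0,0.75 | 0,0,-0.8,0,0.75 | 0,0,-2,0,0.75 | 0,0,-3.6,0,0.75 | 0,0,-5.2,0,0.75' > path.dat && python3 steer.py path.dat; echo '-1.2,0,0,0,0.75 | -2.4,0,0,0,0.75 | -2.4,0,0,0,0.75 | -2.4,0,0,0,0.75' > path.dat && python3 steer.py path.dat; python3 shot.py wrist 8
python3 - <<'E'
from m import *
ci,S,uv=wpts('8',(60,20,600,330),6,90)
q=S[(S[:,2]>50)&(S[:,0]<556)];print('bar',q.min(0),q.max(0))
c=S[(S[:,2]>43)&(S[:,0]<508)];print('chock top',*rect(c),np.percentile(c[:,2],[10,50,90]))
cv2.imwrite('pics/v8.png',cv2.imread('pics/wrist8.png'))
E
```

```text
t: 16.02
eef_pos: [486.8, 169.3, 24.1]
tcp_rot: [3.141, 0.0, 0.033]
ft_force: [0.6, 0.2, -0.3]
opening: 0.743
grip_force: 0.0
t: 16.43
eef_pos: [486.2, 169.1, 155.5]
tcp_rot: [3.141, 0.002, 0.033]
ft_force: [0.5, 1.1, -0.1]
opening: 0.749
grip_force: 0.0
t: 16.77
eef_pos: [426.0, 167.4, 154.9]
tcp_rot: [-3.142, -0.001, 0.033]
ft_force: [1.0, 0.2, 0.4]
opening: 0.752
grip_force: 0.0
bar [493.5  58.6  50. ] [556.  278.3  65.1]
chock top [487.4 168.6] [32.5 50. ] 1.9854577779769897 [[470.0, 193.0], [472.0, 143.0], [504.0, 144.0], [503.0, 194.0]] [46.6 47.7 48.6]
```

View pics/v8.png

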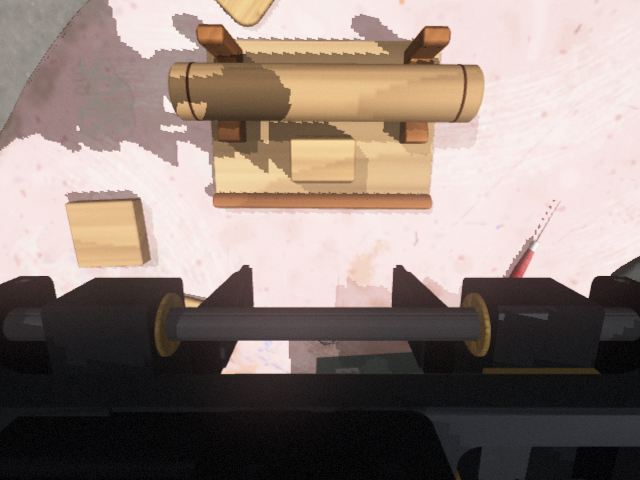

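The picture shows the bar across both saddles (u 170–483, v 63–122). The chock sits flat at (323,160) between the bar and the strip at v≈200. Its top is at z 47.7, against 48 expected. Handing in.

```bash
python3 -c "
from cell import env
print(env.job_done())"
```

```text
the job is handed in; nothing more can be done
None
```

The long bar rests centred in both V notches, with the chock set flat on the board between the bar and the strip. I handed the job in at about 17 s of the 64 s allowed; no verdict came back, but my last measurements were all within the limits.

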